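Release a glue-up from a ratchet-lever clamp

TASK

The glue has set, so let the block out of the ratchet clamp: draw the lever only just far enough tighter to take the load off the pawl (well short of another notch), squeeze the trigger gently to lift the pawl off the ratchet wheel and, still holding the lever, ease it back until it rests against its adjustable stop, without letting it fly or forcing anything. Then take the block out and set it down on the bench clear of the clamp without dropping it, leaving the other things where they are.

Things in the scene. Friction and masses are not known exactly. Their poses are not given: they have to be found in the camera images.
- clamp: grey ratchet-lever clamp bolted to the bench; origin on the bench under the lever's upright axis, z up. Bed 10 mm thick, x -85..60, y -73..178 mm. The jaws squeeze the block along y against the fixed fence (face at y 136, tops of both 34 mm up, middle x -7). Round the axis the fixed ratchet wheel (radius 46, 47 to 55 mm up, 40 hooked teeth) and a nut (top 70 mm up).
- lever_axis (a point): point on the lever's upright turning axis, 56 mm above the bench
- lever_grip (a point): middle of the lever's black ribbed grip, 150 mm from lever_axis, 56 mm above the bench. Own x points outwards along the lever, z up, +y to the trigger's side, which is also the way the lever tightens. Bar 14 mm wide (y), 84 long (x), 38 to 68 mm up. Over the outer faces of grip and trigger (own y -7..+29) it measures 36 mm here, with the trigger fully squeezed 26 mm.
- trigger (a point): middle of the steel trigger, the flat tail of the pawl beside the grip: 6 mm thick, 47 to 68 mm above the bench, from 50 mm nearer the axis to 36 mm beyond. When the pawl is seated this point lies 26 mm to own +y of lever_grip.
- lever (a joint): lever angle in rad, grows as it tightens (counter-clockwise from above). Starts in one of two notches, resting at about 0.67 or 0.82; notches are 0.157 rad (24 mm at lever_grip) apart, the last at 0.38, 0.22 and 0.06. It springs towards open: load at lever_grip 7 to 12 N in the starting notch, 2 to 4 N once the jaw has left the block (below about 0.4).
- stop_rail: slotted steel quadrant on the bed under the lever, origin on the lever axis at bench level. Screwed fast somewhere along it is the stop dog (16 x 12 mm block, its bolt head 53 mm above the bench) against which the open lever rests, wherever the last user set it: at a lever angle between 0.02 and 0.31. Let go short of it, the pawl can drop into a notch before it.
- pawl (a joint): pawl angle in rad: 0 = seated, grows as the trigger is squeezed to the grip (70 mm from its pivot); clear of the teeth at 0.09, stop at 0.15. Spring: 3 N at the trigger, 5 N at the stop. While a hooked tooth bears the load it will not lift (over 25 N, which would chip it); it gives once the lever is drawn about half a notch tighter (10 to 15 N at the grip).
- block_mid (a point): centre of the pine block in the clamp, 140 x 36 x 62 mm, 0.11 to 0.21 kg. It stands on its long narrow side on the bed, 140 mm along the clamp's x, 36 mm across the jaws (clamp's y), 10 to 72 mm above the bench, so 38 mm proud of the jaws. Own y runs along its length, own z across its 36 mm, own x up.
- glue_bottle: white glue bottle standing on the bench, 48 mm across, 143 mm tall, origin under its middle; a bystander.
- sanding_block: sanding block 63 x 101 x 32 mm lying on the bench, origin under its middle; a bystander.
- tape_measure: tape measure 44 x 90 x 69 mm on the bench, origin under its middle; a bystander.

How it is judged (in metres and radians):
On the way, in this order (a step that is already met when the one before it is completed fails the run):
1. the pawl is squeezed off the ratchet wheel with the lever still held tight (value of joint pawl above 0.085 rad and value of joint lever above 0.6 rad), for 0.1 s.
2. the lever is back against its stop (contact force between lever and stop_rail above 0.5 N), for 0.2 s.
At the end, for the whole second after the job is handed in: the lever rests against its stop (over 0.5 N) and the block rests on the bench (its centre under 75 mm high), touching no part of the clamp, at rest (contact force between lever and stop_rail above 0.5 N and height (world z) of block_mid below 0.075 m and contact force between block and clamp below 0.05 N and linear speed of block below 0.02 m/s).
It fails at once if the trigger was squeezed with more than 22 N, or lever and trigger forced with more than 35 N in all (contact force between the fingers and pawl above 22 N or contact force between the fingers and lever above 35 N).
It fails at once if the lever flew back (faster than 1.2 rad/s) (velocity of joint lever below -1.2 rad/s).
It fails at once if the lever was drawn more than two thirds of a notch tighter than it stood (15.5 mm at the grip) (value of joint lever above 0.772 rad and distance of lever_grip from where it was at the start of the episode above 0.0155 m).
It fails at once if the block was dropped or thrown (faster than 0.9 m/s) (linear speed of block above 0.9 m/s).
It fails at once if a bystander was moved by over 30 mm, or the glue bottle tipped (distance of any of glue_bottle, sanding_block, tape_measure from where it was at the start of the episode above 0.03 m or angle between glue_bottle's own z axis and vertical above 0.5 rad).
It also fails if it takes over 64 s, if anything falls off the work surface, if the arm or the gripper's body presses on something with over 40 N, if the wrist force passes 120 N, or if a joint passes its speed limit or range.

ROBOT

A 6-joint arm with a two-finger parallel gripper is mounted at the origin on a cart in front of the work surface, level with it; the furniture and walls round the work are solid. World frame = base frame: x ahead of the robot, y to its left, z up, the work surface at z = 0. Lengths are in mm, angles in rad, forces in N, time in s.
With the tool pointing down it reaches from about 350 to 975 mm from the base axis. Payload 7.1 kg.
Tool frame: the origin (TCP) lies at the very end of the fingers, on their centre line; the grasp point (between the pads) lies 19 mm behind it; z points along the fingers, y is the line along which they close (so a half turn about z gives the same grasp; the last joint's range is limited). The gripper opens to 88 mm and grips with 3 to 60 N. Pads are 20 mm wide; open, the fingers measure 115 mm over their backs; the gripper's body (75 mm by 178 mm) begins 61 mm behind the grasp point.
Start: joints at [-1.254, 0.423, 1.63, -0, 1.089, -0.019], TCP at [205.97, -590.069, 201.275] pointing down, gripper open.
Joint ranges: [-3, 3], [-0.9, 2.11], [0.09, 2.58], [-1.31, 4.45], [0.11, 2.69], [-2.54, 2.54]. Speed limits (rad/s): [2.39, 2.39, 3.01, 3.14, 3.14, 3.14].

INTERFACE

Orientations are given as a unit quaternion [x, y, z, w].
In Python, from plant import manip gives the robot as it stands.
- The arm moves only by the shell command python3 -m jog 'ROWS' [OPENING] [FORCE]. ROWS is JSON, a list that holds one entry, the list of rows, each a list of 4 numbers: the shift along the tool's x, y, z scaled (see below), then the turn about the tool's z scaled (see below). A call has 1 to 10 rows; each row shifts and turns the commanded pose from where the row before left it, along the tool's axes as they then stand; what a row does not reach is not made up. The controller multiplies each number of a shift by 250 mm and each number of a turn by 180 degrees. A row lasts 1/12 s, in which the tool goes at most 41.7 mm and 7.16 degrees, less where a joint would pass 70% of its speed; a pose out of reach is approached as far as the arm can. A call with a number of a shift or a turn outside -1 to 1 is refused whole. A call with a gripper value outside its range is refused whole. OPENING is the closure, from 0 (fully open) to 1 (shut), set as the call begins (- or left out, the last holds). The fingers move at their own pace and stop on an object; FORCE is the grip in N (left out, the last holds). Time passes only in rows, so rows that do not move let the fingers close. It gives the time, the measured TCP pose, the force, the opening and the grip force at its end, in the units of the state.
- manip.state(): the state, without advancing time (a new reading comes with each control period).
- manip.grab_frame(name): name is "scene" or "side" or "wrist"; returns (picture, depth): 420x560x3 uint8, red, green, blue; 420x560 float32, mm along the optical axis (not along the pixel's ray), 0 where there is no reading.
- manip.calibration(name): a dict with "K" (3x3 intrinsics, pixels), "position" and "attitude" of the camera in the world. Camera axes: x right, y down, z forward; pixel columns grow to the right and rows downward; lengths in mm; the calibration is good to about 2 mm. A picture is of the moment at which its call begins: read the wrist's pose just before it. calibration takes no time and is no camera call; for the wrist camera it gives the pose at the moment of the call.
- manip.close_job(): hands the job in; it is judged then, once.
Trained networks look in the newest picture that a camera, given by its name, has taken for a name from the list of things; names that differ only in an ending like _2 or _b are one class to them, and where a whole thing is asked for, a point or a joint stands for the part that bears it (a point fixed in the world has none). Each returns a list of dicts, best first, with "confidence" (0 to 1); they miss things now and then, are a little off and sometimes report something else, mostly with a low value. They report only what shows in the picture. A call takes as long as a camera call.
- manip.trace(camera, target): "mask" (420x560 bool, what is visible of it) and "pixel" ([column, row] in pixels, amid what is visible of it).
- manip.spot_point(camera, target): "pixel" ([column, row] in pixels: a listed point, or the origin of a listed thing).
The state is a dict: "time_s": time; "joints": joint angles; "joint_vel": joint speeds; "effort": joint torques, N m; "eef_pos": TCP position; "eef_rot": TCP orientation; "contact_force": force on the tool from outside, world axes, zero at the start; "moment": the same for the moment, N m; "opening": finger opening in mm; "gripper_force": force on a finger pad.
Only numpy, scipy, OpenCV 4.12 (cv2) and the standard library are available. Lean on these libraries where they do the work, as an engineer would, in place of code of your own. Each camera call takes 0.05 s, during which the arm holds its last target. There are 200 camera calls.

## Working session

There is one attempt and no reset: what is moved stays moved. The work goes in short steps, Python scripts to look and compute and a shell command to move; the robot and the scene stay as the last step left them, time stands still between calls to the robot, and variables do not carry over. Pictures are saved under pics/ and viewed, at most 10 in all, crops included, and the job is handed in when it is done.

```bash
ls; mkdir -p pics
cat > h.py <<'E'
import numpy as np, cv2
from scipy.spatial.transform import Rotation as R
from plant import manip
def cam(n):
    c=manip.calibration(n); a=np.array(c["attitude"],float)
    M=R.from_quat(a).as_matrix() if a.size==4 else a.reshape(3,3)
    return np.array(c["K"]),np.array(c["position"]),M
def ray(n,px,z,C=None):
    K,p,M=C or cam(n)
    d=M@np.linalg.inv(K)@np.array([px[0],px[1],1.]); return p+d*(z-p[2])/d[2]
def cloud(n,depth,mask,C=None):
    K,p,M=C or cam(n)
    v,u=np.nonzero(mask&(depth>0)); z=depth[v,u]
    q=np.linalg.inv(K)@np.stack([u,v,np.ones(len(u))])*z
    return (M@q).T+p
def proj(n,P,C=None):
    K,p,M=C or cam(n); q=K@M.T@(np.array(P)-p); return q[:2]/q[2]
E
python3 - <<'E'
from h import *
s=manip.state(); print({k:np.round(v,3) for k,v in s.items()})
for n in ["scene","side"]:
    rgb,d=manip.grab_frame(n); cv2.imwrite(f"pics/{n}0.png",rgb[:,:,::-1])
    C=cam(n); print(n,np.round(C[1]),np.round(C[2][:,2],2),C[0][0,0])
    for t,z in [("lever_axis",56),("lever_grip",56),("trigger",57),("block_mid",41),("clamp",0),("glue_bottle",0),("sanding_block",0),("tape_measure",0)]:
        r=manip.spot_point(n,t)
        print(t,[(np.round(x["pixel"]).tolist(),round(x["confidence"],2),np.round(ray(n,x["pixel"],z,C)).tolist()) for x in r[:2]])
E
```

```text
pics
{'time_s': np.float64(0.0), 'joints': array([-1.254,  0.424,  1.631, -0.   ,  1.089, -0.019]), 'joint_vel': array([-0.   , -0.   ,  0.   , -0.002,  0.001, -0.001]), 'effort': array([ 1.0000e-03, -5.4462e+01, -2.7366e+01,  6.5000e-02,  2.3000e-02,
       -0.0000e+00]), 'eef_pos': array([ 205.799, -589.508,  200.495]), 'eef_rot': array([ 0.986,  0.167, -0.   , -0.001]), 'contact_force': array([-0.403, -0.585,  0.572]), 'moment': array([-0.024, -0.015, -0.049]), 'gripper_force': np.float64(0.0), 'opening': np.float64(87.99)}
scene [ 226. -992.  988.] [ 0.29  0.6  -0.74] 508.9289413053081
lever_axis [([303.0, 202.0], 0.73, [659.0, -263.0, 56.0]), ([216.0, 156.0], 0.66, [531.0, -6.0, 56.0])]
lever_grip [([258.0, 234.0], 0.82, [515.0, -302.0, 56.0])]
trigger [([266.0, 241.0], 0.77, [521.0, -331.0, 57.0])]
block_mid [([292.0, 179.0], 0.7, [678.0, -166.0, 41.0]), ([216.0, 156.0], 0.32, [536.0, 7.0, 41.0])]
clamp [([302.0, 221.0], 0.72, [652.0, -275.0, 0.0])]
glue_bottle [([341.0, 277.0], 0.73, [648.0, -464.0, 0.0])]
sanding_block [([329.0, 331.0], 0.77, [553.0, -569.0, -0.0])]
tape_measure [([213.0, 158.0], 0.66, [541.0, 49.0, 0.0])]
side [  395. -1380.   818.] [ 0.13  0.82 -0.55] 533.6929744384025
lever_axis [([313.0, 211.0], 0.56, [651.0, -293.0, 56.0])]
lever_grip [([257.0, 219.0], 0.64, [507.0, -301.0, 56.0]), ([325.0, 273.0], 0.24, [626.0, -527.0, 56.0])]
trigger [([256.0, 228.0], 0.81, [501.0, -341.0, 57.0]), ([294.0, 310.0], 0.69, [539.0, -629.0, 57.0])]
block_mid [([313.0, 189.0], 0.85, [678.0, -168.0, 41.0])]
clamp [([309.0, 227.0], 0.92, [644.0, -283.0, 0.0])]
glue_bottle [([326.0, 273.0], 0.84, [645.0, -468.0, 0.0])]
sanding_block [([295.0, 310.0], 0.94, [553.0, -573.0, 0.0])]
tape_measure [([252.0, 168.0], 0.61, [535.0, 49.0, 0.0]), ([324.0, 272.0], 0.37, [641.0, -463.0, -0.0])]
```

View pics/scene0.png

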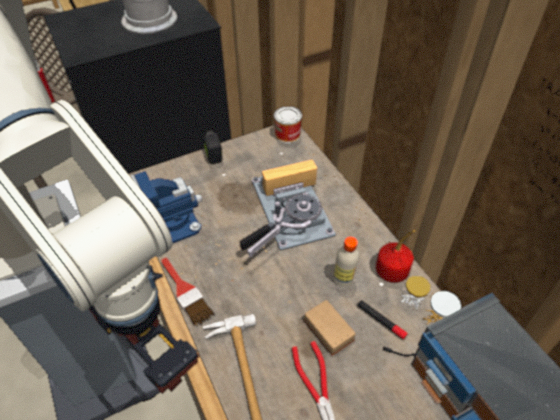

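```bash
cat >> h.py <<'E'
def plan(xyz,yaw=None):
    """tool-frame shift (in row units, total) from present measured pose, and turn units"""
    s=manip.state(); M=R.from_quat(s["eef_rot"]).as_matrix()
    d=M.T@(np.array(xyz)-s["eef_pos"]); now=np.degrees(np.arctan2(M[1,0],M[0,0]))
    t=0 if yaw is None else -(yaw-now)
    print("shift mm",np.round(d,1),"units",np.round(d/250,4),"len",round(np.linalg.norm(d)),"yaw now",round(now,2),"turn units",round(t/180,4))
E
python3 -m jog '[[[0.152,-0.068,0,0],[0.152,-0.068,0,0],[0.152,-0.068,0,0],[0.152,-0.068,0,0],[0.152,-0.068,0,0],[0.152,-0.068,0,0],[0.152,-0.068,0,0],[0.152,-0.068,0,0],[0.152,-0.068,0,0],[0.152,-0.068,0,0]]]' 0
python3 -m jog '[[[0,0,0,0.027],[0,0,0,0.027],[0,0,0,0]]]'
python3 - <<'E'
from h import *
n="wrist"
C=cam(n); s=manip.state(); rgb,d=manip.grab_frame(n); cv2.imwrite(f"pics/w0.png",rgb[:,:,::-1]); np.save("w0.npy",d)
print(np.round(C[1]),np.round(C[2],2).tolist(),C[0][0,0],np.round(s["eef_pos"]),np.round(s["contact_force"],1))
for t,z in [("lever_axis",56),("lever_grip",56),("trigger",57),("block_mid",41),("clamp",0),("stop_rail",0)]:
    r=manip.spot_point(n,t)
    print(t,[(np.round(x["pixel"]).tolist(),round(x["confidence"],2),np.round(ray(n,x["pixel"],z,C),1).tolist()) for x in r[:2]])
E
```

```text
time_s: 1.73
eef_pos: [510.0, -302.7, 201.5]
eef_rot: [0.986, 0.167, 0.0, 0.0]
contact_force: [0.3, -0.6, -0.1]
opening: 87.8
gripper_force: 0.0
time_s: 1.98
eef_pos: [509.4, -303.4, 201.2]
eef_rot: [0.997, 0.082, 0.0, 0.0]
contact_force: [0.2, -0.3, 0.8]
opening: 87.4
gripper_force: 0.0
[ 580. -290.  385.] [[0.16, -0.95, -0.26], [-0.99, -0.16, -0.04], [-0.0, 0.27, -0.96]] 364.76199541579854 [ 509. -303.  201.] [ 0.2 -0.3  0.8]
lever_axis [([273.0, 20.0], 0.82, [652.7, -272.6, 56.0])]
lever_grip [([279.0, 198.0], 0.78, [506.9, -302.4, 56.0])]
trigger [([305.0, 200.0], 0.96, [509.4, -326.5, 57.0])]
block_mid []
clamp [([273.0, 37.0], 0.95, [650.6, -272.7, 0.0])]
stop_rail []
```

View pics/w0.png

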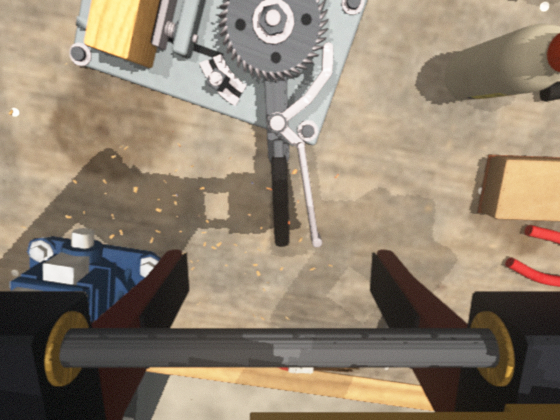

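Run:
```python
from h import *
n="wrist"; C=cam(n); d=np.load("w0.npy")
m=np.zeros(d.shape,bool); m[150:250,262:335]=1
P=cloud(n,d,m,C); P=P[P[:,2]>35]
ax=np.array([652.7,-272.6])
g=np.array([506.9,-302.4])
u=(g-ax)/np.linalg.norm(g-ax); v=np.array([-u[1],u[0]])
X=(P[:,:2]-ax)@u; Y=(P[:,:2]-ax)@v
print("bearing",np.degrees(np.arctan2(u[1],u[0])))
for a in range(100,200,12):
    k=(X>a)&(X<a+12)&(P[:,2]>58)
    y=np.sort(Y[k]); 
    g1=y[y<14]; g2=y[y>=14]
    print(a,len(y),[np.round(np.percentile(q,[2,50,98]),1).tolist() if len(q)>4 else None for q in (g1,g2)],np.round(np.median(P[k,2]),1))
# dog
m=np.zeros(d.shape,bool); m[55:105,200:240]=1
P=cloud(n,d,m,C); k=P[:,2]>46; q=P[k].mean(0); w=q[:2]-ax
print("dog",np.round(q,1),k.sum(),np.linalg.norm(w),np.degrees(np.arctan2(w[1],w[0]))%360)
```

```text
bearing -168.44844205479407
100 156 [[-2.9, 2.3, 6.7], [19.2, 22.3, 25.6]] 65.9
112 324 [[-4.5, 2.1, 8.9], [20.4, 23.7, 26.6]] 67.8
124 306 [[-4.6, 1.9, 8.8], [22.0, 25.2, 28.2]] 67.8
136 300 [[-4.3, 2.2, 9.1], [23.6, 26.9, 29.8]] 67.9
148 300 [[-4.5, 2.5, 9.0], [25.2, 28.5, 31.3]] 68.0
160 282 [[-4.3, 2.3, 8.8], [26.8, 30.1, 33.1]] 68.1
172 278 [[-4.6, 2.5, 9.2], [28.4, 31.8, 34.7]] 68.0
184 222 [[-4.0, 2.4, 9.0], [30.0, 34.5, 38.7]] 68.0
196 0 [None, None] nan
dog [ 603.1 -235.3   50.9] 325 62.05134854572996 143.09704952490694
  return _methods._mean(a, axis=axis, dtype=dtype,
  ret = ret.dtype.type(ret / rcount)
```

Run:
```python
from h import *
n="wrist"; C=cam(n); d=np.load("w0.npy")
m=np.zeros(d.shape,bool); m[220:300,0:165]=1
P=cloud(n,d,m,C); P=P[P[:,2]>15]; P=P[P[:,2]<150]; print("vise",P.min(0).round(),P.max(0).round())
plan([508.3,-315.5,40],11.55)
```

```text
vise [ 366. -189.   15.] [441. -47. 111.]
shift mm [ -1.8  10.5 161.3] units [-0.0073  0.0422  0.6452] len 162 yaw now 9.52 turn units -0.0113
```

```bash
python3 -m jog '[[[-0.004,0.021,0,-0.006],[-0.003,0.021,0.05,-0.006],[0,0,0.12,0],[0,0,0.12,0],[0,0,0.12,0],[0,0,0.12,0],[0,0,0.08,0],[0,0,0.036,0],[0,0,0,0]]]' 0.4 5
python3 - <<'E'
from h import *
plan([508.3,-315.5,40],11.55)
n="wrist"
C=cam(n); s=manip.state(); rgb,d=manip.grab_frame(n); cv2.imwrite(f"pics/w1.png",rgb[:,:,::-1])
print(np.round(s["contact_force"],1),s["opening"])
E
```

```text
time_s: 3.08
eef_pos: [507.4, -314.4, 37.7]
eef_rot: [0.995, 0.102, -0.002, -0.001]
contact_force: [0.9, 0.3, 0.5]
opening: 52.5
gripper_force: 0.0
shift mm [ 0.7  1.3 -2.3] units [ 0.0027  0.005  -0.0092] len 3 yaw now 11.67 turn units 0.0007
[0.9 0.3 0.5] 52.50188656988029
```

View pics/w1.png

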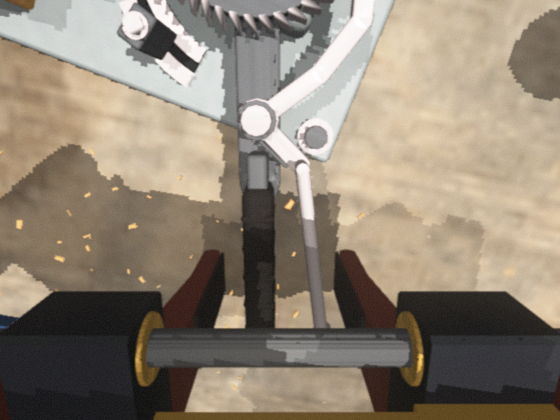

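```bash
python3 -m jog '[[[0.002,0.006,0,0],[0,0.002,0,0],[0,0,0,0],[0,0,0,0],[0,0,0,0]]]' 0.55 10
python3 -m jog '[[[0,0.004,0,0],[0,0.004,0,0],[0,0,0,0]]]'
python3 -c "
from h import *
s=manip.state(); M=R.from_quat(s['eef_rot']).as_matrix(); print(M.T@s['contact_force'])"
```

```text
time_s: 3.55
eef_pos: [510.1, -317.1, 40.6]
eef_rot: [0.995, 0.102, 0.001, 0.0]
contact_force: [0.9, 0.5, -0.4]
opening: 39.8
gripper_force: 0.0
time_s: 3.8
eef_pos: [509.9, -318.4, 39.9]
eef_rot: [0.995, 0.102, -0.0, -0.0]
contact_force: [0.6, 4.4, 1.6]
opening: 39.5
gripper_force: 1.6
[ 1.49341602 -4.23237656 -1.58921537]
```

```bash
cat >> h.py <<'E'
ref=np.array([509.9,-318.4]); AX=np.array([653.1,-274.8])
def rep():
    s=manip.state(); M=R.from_quat(s['eef_rot']).as_matrix(); p=s['eef_pos'][:2]
    yaw=np.degrees(np.arctan2(M[1,0],M[0,0])); 
    A=s['eef_pos'][:2]-M[:2,1]*s['opening']/2   # finger A inner face
    r=A-AX; u=-M[:2,0]; b=np.degrees(np.arctan2(r[1],r[0]))%360
    L=np.hypot(*r); lev=b+np.degrees(np.arcsin(7/L))   # bearing of lever if A touches face y=-7
    print("yaw+180 %.2f lever bearing by A %.2f r %.1f z %.1f open %.1f"%(yaw+180,lev,L,s['eef_pos'][2],s['opening']),"F tool",np.round(M.T@s['contact_force'],1),"pad",round(float(s['gripper_force']),1),"t",round(float(s['time_s']),2))
E
python3 -c "
from h import *
rep()"
python3 -m jog '[[[0,0.004,0,0],[0,0.004,0,-0.002],[0,0.004,0,-0.002],[0,0.004,0,-0.002],[0,0.004,0,-0.002],[0,0.004,0,-0.002],[0,0.004,0,-0.002],[0,0.004,0,-0.002],[0,0,0,0]]]' - 15
python3 -c "
from h import *
rep()"
```

```text
yaw+180 191.67 lever bearing by A 192.04 r 149.1 z 39.9 open 39.5 F tool [ 1.5 -4.2 -1.6] pad 1.6 t 3.8
time_s: 4.55
eef_pos: [511.6, -324.2, 39.6]
eef_rot: [0.992, 0.123, -0.0, -0.002]
contact_force: [1.8, 13.7, 7.1]
opening: 39.6
gripper_force: 6.1
yaw+180 194.17 lever bearing by A 194.34 r 149.4 z 39.6 open 39.6 F tool [  5.  -12.9  -7. ] pad 6.1 t 4.55
```

```bash
python3 -m jog '[[[0,0.004,0,-0.003],[0,0.004,0,-0.003],[0,0.004,0,-0.003],[0,0.004,0,-0.003],[0,0,0,0],[0,0,0,0]]]'
python3 -c "
from h import *
rep()"
```

```text
time_s: 5.05
eef_pos: [513.2, -327.9, 39.6]
eef_rot: [0.99, 0.142, 0.0, -0.002]
contact_force: [2.6, 14.0, 4.8]
opening: 39.5
gripper_force: 6.1
yaw+180 196.30 lever bearing by A 195.89 r 149.4 z 39.6 open 39.5 F tool [  6.4 -12.7  -4.7] pad 6.1 t 5.05
```

```bash
python3 -m jog '[[[0,0,0,0],[0,0,0,0],[0,0,0,0]]]' 0.59
python3 -c "
from h import *
rep()"
python3 -m jog '[[[0,-0.004,0,0],[0,0,0,0],[0,0,0,0]]]' 0.615
python3 -c "
from h import *
rep()"
```

```text
time_s: 5.3
eef_pos: [513.0, -327.7, 39.6]
eef_rot: [0.99, 0.142, -0.0, -0.002]
contact_force: [3.0, 14.7, 5.2]
opening: 36.2
gripper_force: 9.5
yaw+180 196.31 lever bearing by A 196.43 r 149.5 z 39.6 open 36.2 F tool [  7.  -13.2  -5.2] pad 9.5 t 5.3
time_s: 5.55
eef_pos: [512.7, -326.7, 39.6]
eef_rot: [0.99, 0.142, -0.0, -0.002]
contact_force: [2.5, 12.8, 5.5]
opening: 34.2
gripper_force: 9.9
yaw+180 196.31 lever bearing by A 196.42 r 149.5 z 39.6 open 34.2 F tool [  6.  -11.6  -5.4] pad 9.9 t 5.55
```

```bash
python3 -m jog '[[[0,-0.004,0,0],[0,0,0,0],[0,0,0,0]]]' 0.637
python3 -c "
from h import *
rep()"
python3 -m jog '[[[0,-0.004,0,0],[0,0,0,0],[0,0,0,0]]]' 0.66
python3 -c "
from h import *
rep()"
```

```text
time_s: 5.8
eef_pos: [512.5, -325.8, 39.6]
eef_rot: [0.99, 0.142, -0.0, -0.002]
contact_force: [3.3, 13.4, 5.1]
opening: 32.1
gripper_force: 10.1
yaw+180 196.31 lever bearing by A 196.46 r 149.4 z 39.6 open 32.1 F tool [  7.  -12.   -5.1] pad 10.1 t 5.8
time_s: 6.05
eef_pos: [512.2, -324.8, 39.6]
eef_rot: [0.99, 0.142, -0.0, -0.002]
contact_force: [2.5, 13.6, 4.5]
opening: 30.1
gripper_force: 10.4
yaw+180 196.31 lever bearing by A 196.45 r 149.5 z 39.6 open 30.1 F tool [  6.2 -12.4  -4.5] pad 10.4 t 6.05
```

```bash
python3 -m jog '[[[0,-0.004,0,0],[0,0,0,0],[0,-0.002,0,0],[0,0,0,0]]]' 0.682
python3 -c "
from h import *
rep()"
python3 -m jog '[[[0,-0.002,0,0],[0,0,0,0],[0,0,0,0]]]' 0.69
python3 - <<'E'
from h import *
rep()
rgb,d=manip.grab_frame("wrist"); cv2.imwrite(f"pics/w2.png",rgb[:,:,::-1])
E
```

```text
time_s: 6.38
eef_pos: [511.8, -323.4, 39.6]
eef_rot: [0.99, 0.142, -0.0, -0.002]
contact_force: [3.1, 13.6, 4.5]
opening: 28.0
gripper_force: 10.6
yaw+180 196.31 lever bearing by A 196.29 r 149.5 z 39.6 open 28.0 F tool [  6.8 -12.2  -4.4] pad 10.6 t 6.38
time_s: 6.63
eef_pos: [511.7, -323.0, 39.6]
eef_rot: [0.99, 0.142, -0.0, -0.002]
contact_force: [3.4, 14.2, 4.6]
opening: 27.3
gripper_force: 10.7
yaw+180 196.30 lever bearing by A 196.27 r 149.5 z 39.6 open 27.3 F tool [  7.2 -12.7  -4.5] pad 10.7 t 6.63
```

View pics/w2.png

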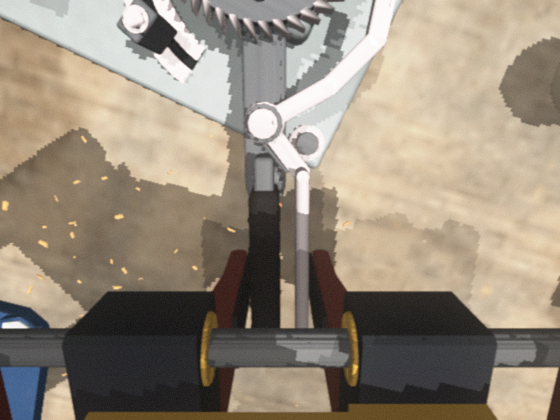

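```bash
python3 -m jog '[[[0,-0.0131,0,0.007],[0,-0.0131,0,0.007],[-0.0006,-0.0262,0,0.0139],[-0.0006,-0.0262,0,0.0139],[-0.0006,-0.0262,0,0.0139],[-0.0006,-0.0262,0,0.0139],[0,0,0,0]]]'
python3 -c "
from h import *
rep()"
```

```text
time_s: 7.27
eef_pos: [504.5, -291.4, 39.7]
eef_rot: [0.999, 0.032, -0.0, -0.001]
contact_force: [1.2, 8.2, 2.5]
opening: 27.5
gripper_force: 8.4
yaw+180 183.71 lever bearing by A 183.80 r 149.5 z 39.7 open 27.5 F tool [ 1.7 -8.1 -2.5] pad 8.4 t 7.27
```

```bash
python3 -m jog '[[[-0.0006,-0.0262,0,0.0139],[-0.0006,-0.0262,0,0.0139],[-0.0006,-0.0262,0,0.0139],[-0.0006,-0.0262,0,0.0139],[-0.0006,-0.0262,0,0.0139],[0,0,0,0]]]' - 12
python3 -c "
from h import *
rep()"
```

```text
time_s: 7.77
eef_pos: [504.3, -259.6, 39.7]
eef_rot: [0.997, -0.076, -0.0, -0.0]
contact_force: [-0.6, 4.8, 2.1]
opening: 27.4
gripper_force: 6.1
yaw+180 171.25 lever bearing by A 171.61 r 149.5 z 39.7 open 27.4 F tool [-1.3 -4.7 -2.1] pad 6.1 t 7.77
```

```bash
python3 -m jog '[[[-0.0003,-0.018,0,0.0095],[-0.0003,-0.018,0,0.0095],[-0.0003,-0.018,0,0.0095],[-0.0003,-0.018,0,0.0095],[-0.0003,-0.018,0,0.0095],[0,0,0,0]]]' - 8
python3 -c "
from h import *
rep()"
python3 -m jog '[[[0,-0.011,0,0.006],[0,-0.011,0,0.006],[0,-0.011,0,0.006],[0,0,0,0]]]'
python3 -c "
from h import *
rep()"
```

```text
time_s: 8.27
eef_pos: [508.1, -238.1, 39.6]
eef_rot: [0.989, -0.15, -0.001, -0.0]
contact_force: [-3.7, 3.7, 3.4]
opening: 27.3
gripper_force: 5.8
yaw+180 162.77 lever bearing by A 163.27 r 149.4 z 39.6 open 27.3 F tool [-4.7 -2.4 -3.4] pad 5.8 t 8.27
time_s: 8.6
eef_pos: [510.3, -230.5, 39.5]
eef_rot: [0.984, -0.178, -0.001, -0.0]
contact_force: [-4.5, 4.4, 4.6]
opening: 27.9
gripper_force: 5.7
yaw+180 159.53 lever bearing by A 160.10 r 149.4 z 39.5 open 27.9 F tool [-5.7 -2.5 -4.6] pad 5.7 t 8.6
```

```bash
for i in 1; do :; done; python3 -m jog '[[[0,-0.011,0,0.006],[0,-0.011,0,0.006],[0,0,0,0]]]'
python3 -c "
from h import *
rep()"
python3 -m jog '[[[0,-0.008,0,0.004],[0,0,0,0]]]'
python3 - <<'E'
from h import *
rep()
rgb,d=manip.grab_frame("wrist"); cv2.imwrite(f"pics/w3.png",rgb[:,:,::-1])
E
```

```text
time_s: 8.85
eef_pos: [512.1, -225.3, 39.5]
eef_rot: [0.981, -0.196, -0.001, -0.0]
contact_force: [-4.6, 4.7, 4.7]
opening: 27.5
gripper_force: 5.7
yaw+180 157.37 lever bearing by A 158.07 r 149.3 z 39.5 open 27.5 F tool [-6.1 -2.6 -4.7] pad 5.7 t 8.85
time_s: 9.02
eef_pos: [512.8, -223.5, 39.5]
eef_rot: [0.979, -0.202, -0.001, -0.0]
contact_force: [-4.8, 4.6, 4.7]
opening: 27.3
gripper_force: 5.8
yaw+180 156.67 lever bearing by A 157.37 r 149.2 z 39.5 open 27.3 F tool [-6.3 -2.3 -4.7] pad 5.8 t 9.02
```

View pics/w3.png

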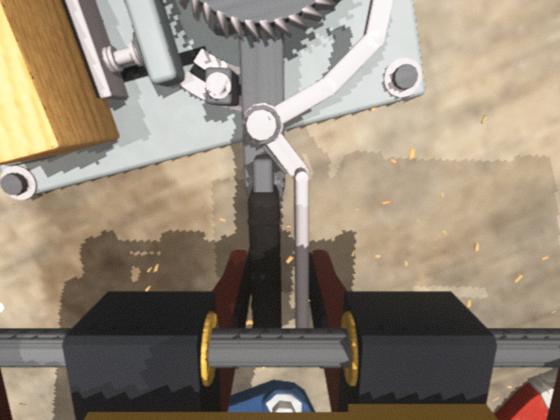

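```bash
python3 -m jog '[[[0,-0.008,0,0.004],[0,-0.004,0,0.002],[0,0,0,0]]]'
python3 -c "
from h import *
rep()"
python3 -m jog '[[[0,-0.006,0,0.003],[0,0,0,0]]]'
python3 -c "
from h import *
rep()"
python3 -m jog '[[[0,-0.006,0,0.003],[0,0,0,0]]]'
python3 -c "
from h import *
rep()"
```

```text
time_s: 9.32
eef_pos: [513.9, -220.8, 39.5]
eef_rot: [0.977, -0.211, -0.002, -0.0]
contact_force: [-5.4, 4.5, 4.6]
opening: 27.3
gripper_force: 5.7
yaw+180 155.60 lever bearing by A 156.23 r 149.2 z 39.5 open 27.3 F tool [-6.8 -1.9 -4.6] pad 5.7 t 9.32
time_s: 9.48
eef_pos: [514.5, -219.4, 39.5]
eef_rot: [0.976, -0.216, -0.002, -0.0]
contact_force: [-4.9, 4.5, 5.0]
opening: 27.7
gripper_force: 5.8
yaw+180 155.06 lever bearing by A 155.57 r 149.1 z 39.5 open 27.7 F tool [-6.3 -2.  -5. ] pad 5.8 t 9.48
time_s: 9.65
eef_pos: [515.1, -218.0, 39.4]
eef_rot: [0.975, -0.221, -0.002, -0.0]
contact_force: [-5.1, 4.8, 5.2]
opening: 27.4
gripper_force: 5.8
yaw+180 154.51 lever bearing by A 155.06 r 149.1 z 39.4 open 27.4 F tool [-6.7 -2.1 -5.2] pad 5.8 t 9.65
```

```bash
python3 -m jog '[[[-0.005,-0.006,-0.003,0.003],[0,0,0,0]]]'
python3 -c "
from h import *
rep()"
python3 -m jog '[[[-0.003,-0.006,0,0.003],[0,0,0,0]]]'
python3 -c "
from h import *
rep()"
python3 -m jog '[[[0,-0.005,0,0.003],[0,0,0,0]]]'
python3 -c "
from h import *
rep()"
```

```text
time_s: 9.82
eef_pos: [515.7, -216.5, 40.0]
eef_rot: [0.974, -0.225, -0.0, -0.0]
contact_force: [-0.8, 3.7, -4.2]
opening: 27.3
gripper_force: 5.3
yaw+180 153.95 lever bearing by A 154.45 r 149.1 z 40.0 open 27.3 F tool [-2.4 -3.   4.2] pad 5.3 t 9.82
time_s: 9.98
eef_pos: [516.3, -215.3, 40.2]
eef_rot: [0.973, -0.23, 0.0, 0.0]
contact_force: [0.0, 0.2, -5.6]
opening: 27.4
gripper_force: 4.0
yaw+180 153.40 lever bearing by A 153.94 r 149.1 z 40.2 open 27.4 F tool [-0.1 -0.2  5.6] pad 4.0 t 9.98
time_s: 10.15
eef_pos: [516.7, -214.6, 40.6]
eef_rot: [0.972, -0.235, 0.0, 0.0]
contact_force: [-2.6, -2.0, -3.8]
opening: 27.2
gripper_force: 2.0
yaw+180 152.86 lever bearing by A 153.65 r 148.9 z 40.6 open 27.2 F tool [-1.4  3.   3.8] pad 2.0 t 10.15
```

```bash
python3 -m jog '[[[0,-0.002,0,0],[0,0,0,0],[0,0,0,0],[0,0,0,0]]]'
python3 -c "
from h import *
rep()"
python3 -m jog '[[[0,0,0,0],[0,0,0,0],[0,0,0,0],[0,0,0,0]]]' 0.32
python3 -m jog '[[[0,0,-0.08,0],[0,0,-0.15,0],[0,0,-0.15,0],[0,0,-0.15,0],[0,0,-0.15,0],[0,0,0,0]]]' 0.2
python3 - <<'E'
from h import *
n="wrist"; rep(); C=cam(n); s=manip.state(); rgb,d=manip.grab_frame(n); cv2.imwrite("pics/w4.png",rgb[:,:,::-1]); np.save("w4.npy",d)
print(s["eef_pos"])
for t,z in [("lever_axis",56),("lever_grip",56),("trigger",57),("block_mid",41)]:
    r=manip.spot_point(n,t)
    print(t,[(np.round(x["pixel"]).tolist(),round(x["confidence"],2),np.round(ray(n,x["pixel"],z,C),1).tolist()) for x in r[:2]])
r=manip.trace(n,"block_mid"); print(len(r))
if r:
    P=cloud(n,d,r[0]["mask"],C); P=P[(P[:,2]>66)&(P[:,2]<78)]; b=cv2.minAreaRect(P[:,:2].astype(np.float32)); print(b,np.median(P,axis=0),cv2.boxPoints(b))
E
```

```text
time_s: 10.48
eef_pos: [516.9, -213.8, 40.6]
eef_rot: [0.972, -0.235, 0.0, 0.0]
contact_force: [-2.3, -3.3, -2.8]
opening: 27.6
gripper_force: 2.1
yaw+180 152.87 lever bearing by A 153.24 r 149.1 z 40.6 open 27.6 F tool [-0.6  4.   2.8] pad 2.1 t 10.48
time_s: 10.82
eef_pos: [517.9, -213.6, 41.0]
eef_rot: [0.972, -0.235, 0.001, -0.0]
contact_force: [-0.0, 0.5, -0.4]
opening: 50.6
gripper_force: 0.0
time_s: 11.32
eef_pos: [521.1, -214.7, 218.3]
eef_rot: [0.972, -0.234, 0.006, 0.001]
contact_force: [0.9, -1.1, 0.1]
opening: 70.1
gripper_force: 0.0
yaw+180 152.88 lever bearing by A 144.51 r 147.7 z 218.3 open 70.1 F tool [ 1.3  0.5 -0. ] pad 0.0 t 11.32
[ 521.09101023 -214.67518644  218.25821469]
lever_axis [([269.0, 30.0], 0.63, [654.3, -271.5, 56.0])]
lever_grip [([273.0, 201.0], 0.75, [518.0, -205.1, 56.0])]
trigger [([302.0, 201.0], 0.57, [505.0, -230.3, 57.0])]
block_mid [([150.0, 74.0], 0.91, [674.1, -157.1, 41.0]), ([63.0, 270.0], 0.28, [549.3, 31.0, 41.0])]
1
((669.7294921875, -156.92929077148438), (36.46190643310547, 131.14105224609375), 80.64887237548828) [ 671.11549753 -157.86261712   71.88820303] [[ 602.0681  -164.2638 ]
 [ 731.46643 -185.57217]
 [ 737.39087 -149.59479]
 [ 607.99255 -128.2864 ]]
```

View pics/w4.png

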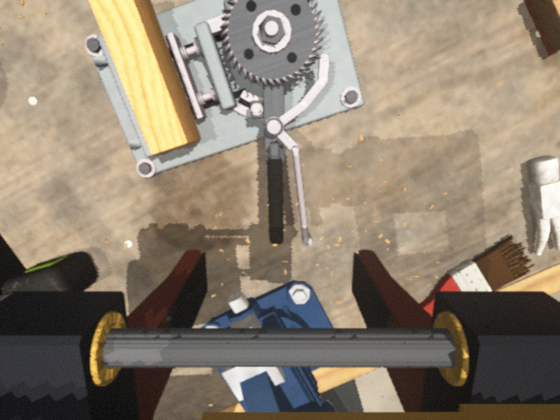

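Run:
```python
from h import *
plan([674,-157.5,42],-9.35)
P=[]
for n in ["scene","side","wrist"]:
    C=cam(n); rgb,d=manip.grab_frame(n); P.append(cloud(n,d,np.ones(d.shape,bool),C))
P=np.vstack(P); P=P[(P[:,2]<170)]
X0,Y0,st=350,-450,4; nx,ny=125,150
H=np.full((nx,ny),-99.); i=((P[:,0]-X0)/st).astype(int); j=((P[:,1]-Y0)/st).astype(int)
k=(i>=0)&(i<nx)&(j>=0)&(j<ny); np.maximum.at(H,(i[k],j[k]),P[k,2]); np.save("H.npy",H)
occ=((H>8)|(H<-8)).astype(np.uint8); occ=cv2.morphologyEx(occ,cv2.MORPH_OPEN,np.ones((2,2),np.uint8))
dt=cv2.distanceTransform(1-occ,cv2.DIST_L2,5)*st
# block yaw -9.35 footprint samples
res=[]
for x in range(400,760,10):
  for y in range(-420,120,10):
    m=1e9
    for s in np.linspace(-70,70,9):
        a=int((x+s*.9868-X0)/st); b=int((y-s*.1624-Y0)/st)
        m=min(m,dt[a,b] if 0<=a<nx and 0<=b<ny else 0)
    res.append((m,x,y,np.hypot(x-674,y+157)))
res.sort(reverse=True); print(res[:8]); print(sorted([r for r in res if r[0]>50],key=lambda r:r[3])[:6])
```

```text
shift mm [ 116.1 -121.4  166.3] units [ 0.4645 -0.4856  0.6652] len 236 yaw now -27.13 turn units -0.0988
[(np.float32(75.15039), 420, -330, np.float64(307.31905245200795)), (np.float32(73.575195), 420, -300, np.float64(291.4875640571995)), (np.float32(73.575195), 420, -320, np.float64(301.80291582421796)), (np.float32(73.57519), 500, -400, np.float64(298.8728826775691)), (np.float32(72.0), 420, -310, np.float64(296.52150006365474)), (np.float32(69.51319), 510, -400, np.float64(293.1637767528587)), (np.float32(69.51319), 420, -340, np.float64(313.05750270517393)), (np.float32(68.0), 510, -390, np.float64(284.92981591964013))]
[(np.float32(51.1504), 680, -40, np.float64(117.15374513859982)), (np.float32(51.937996), 690, -40, np.float64(118.0889495253472)), (np.float32(51.175194), 660, -30, np.float64(127.76932339180638)), (np.float32(52.0), 540, -380, np.float64(260.16341018675166)), (np.float32(52.725594), 440, -280, np.float64(264.35771220072246)), (np.float32(52.787598), 530, -380, np.float64(265.452443951831))]
```

```bash
python3 -m jog '[[[0.093,-0.097,0.05,0],[0.093,-0.097,0.05,0],[0.093,-0.097,0.05,0],[0.093,-0.097,0.05,0],[0.093,-0.097,0.05,0],[0,0,0.03,-0.033],[0,0,0.03,-0.033],[0,0,0.03,-0.033],[0,0,0,0]]]' 0.32
python3 - <<'E'
from h import *
n="wrist"; plan([674,-157.5,42],-9.35); C=cam(n); rgb,d=manip.grab_frame(n); cv2.imwrite("pics/w5.png",rgb[:,:,::-1])
r=manip.trace(n,"block_mid"); print(len(r))
if r:
    P=cloud(n,d,r[0]["mask"],C); P=P[(P[:,2]>66)&(P[:,2]<78)]; b=cv2.minAreaRect(P[:,:2].astype(np.float32)); print(b)
E
```

```text
time_s: 12.52
eef_pos: [674.2, -158.0, 122.5]
eef_rot: [0.997, -0.079, -0.002, -0.0]
contact_force: [-0.9, -0.6, -0.5]
opening: 60.0
gripper_force: 0.0
shift mm [ 0.1 -0.4 80.5] units [ 3.00e-04 -1.70e-03  3.22e-01] len 80 yaw now -9.08 turn units 0.0015
1
((674.4805908203125, -157.37899780273438), (36.07421875, 139.00341796875), 80.7436752319336)
```

View pics/w5.png

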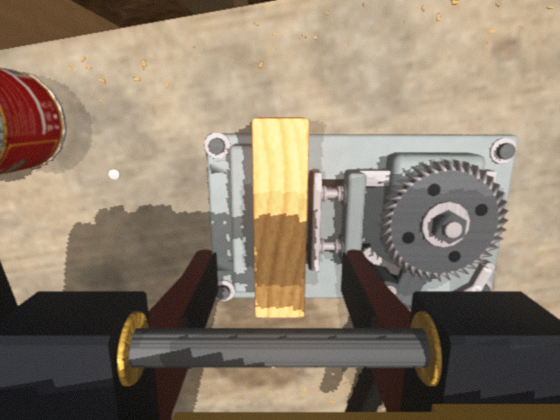

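```bash
python3 -m jog '[[[0,-0.002,0.1,0.0015],[0,0,0.1,0],[0,0,0.08,0],[0,0,0.04,0],[0,0,0,0]]]'
python3 -m jog '[[[0,0,0,0],[0,0,0,0],[0,0,0,0],[0,0,0,0],[0,0,0,0],[0,0,0,0]]]' 0.7 20
python3 - <<'E'
from h import *
rep()
H=np.load("H.npy"); I,J=np.nonzero(H>20); x=350+4*I; y=-450+4*J
k=(x>600)&(y>-60); print("can", x[k].min(),x[k].max(),y[k].min(),y[k].max(),H[I[k],J[k]].max())
E
```

```text
time_s: 13.03
eef_pos: [674.2, -157.9, 43.4]
eef_rot: [0.996, -0.085, -0.002, -0.0]
contact_force: [-1.3, -0.2, -0.7]
opening: 59.7
gripper_force: 0.0
time_s: 13.53
eef_pos: [676.6, -158.5, 46.9]
eef_rot: [0.997, -0.084, 0.001, 0.0]
contact_force: [-1.1, -1.7, 7.3]
opening: 35.6
gripper_force: 20.0
yaw+180 170.42 lever bearing by A 81.74 r 136.5 z 46.9 open 35.6 F tool [-0.8  1.8 -7.3] pad 20.0 t 13.53
can 730 846 -10 94 169.82897927356294
```

```bash
python3 -m jog '[[[0,0,-0.03,0],[0,0,-0.06,0],[0,0,-0.08,0],[0,0,-0.08,0],[0,0,0,0]]]'
python3 -c "
from h import *
rep(); plan([650,-52,110])"
```

```text
time_s: 13.95
eef_pos: [678.6, -158.7, 113.3]
eef_rot: [0.996, -0.084, 0.004, 0.0]
contact_force: [0.5, -0.1, 0.1]
opening: 35.7
gripper_force: 20.0
yaw+180 170.42 lever bearing by A 80.92 r 136.7 z 113.3 open 35.7 F tool [ 0.6  0.  -0.1] pad 20.0 t 13.95
shift mm [ -46.  -100.5    2.9] units [-0.1839 -0.4019  0.0116] len 111 yaw now -9.58 turn units 0.0
```

```bash
python3 -m jog '[[[-0.02,-0.04,0,0],[-0.04,-0.09,0,0],[-0.05,-0.11,0,0],[-0.04,-0.1,0,0],[-0.03,-0.06,0,0],[0,0,0,0],[0,0,0,0]]]'
python3 - <<'E'
from h import *
rep(); plan([650,-52,34])
n="side"; rgb,d=manip.grab_frame(n); cv2.imwrite("pics/s6.png",rgb[:,:,::-1])
E
```

```text
time_s: 14.53
eef_pos: [647.3, -51.0, 107.3]
eef_rot: [0.997, -0.082, -0.001, 0.0]
contact_force: [-0.3, 0.3, -1.5]
opening: 35.6
gripper_force: 20.0
yaw+180 170.54 lever bearing by A 92.35 r 241.4 z 107.3 open 35.6 F tool [-0.4 -0.2  1.5] pad 20.0 t 14.53
shift mm [ 3.   0.6 73.3] units [0.0119 0.0022 0.2933] len 73 yaw now -9.46 turn units 0.0
```

View pics/s6.png

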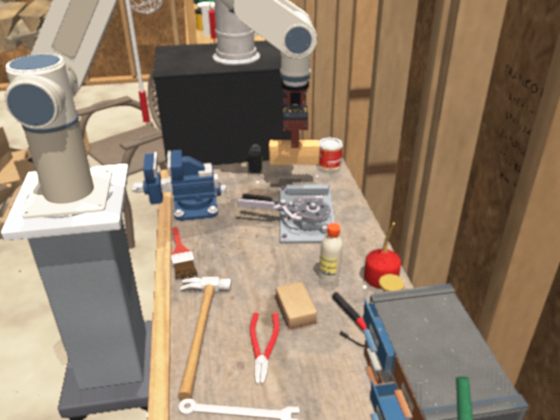

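```bash
python3 -m jog '[[[0.01,0,0.06,0],[0,0,0.08,0],[0,0,0.06,0],[0,0,0.03,0],[0,0,0.016,0],[0,0,0.008,0],[0,0,0,0],[0,0,0,0]]]'
python3 -c "
from h import *
rep()"
```

```text
time_s: 15.25
eef_pos: [651.1, -52.7, 45.1]
eef_rot: [0.996, -0.084, 0.001, 0.0]
contact_force: [-0.5, -0.1, -0.5]
opening: 35.7
gripper_force: 20.0
yaw+180 170.40 lever bearing by A 91.44 r 239.7 z 45.1 open 35.7 F tool [-0.5  0.2  0.5] pad 20.0 t 15.25
```

```bash
python3 -m jog '[[[0,0,0.012,0],[0,0,0.008,0],[0,0,0.008,0],[0,0,0,0],[0,0,0,0]]]'
python3 -c "
from h import *
rep()"
python3 -m jog '[[[0,0,0.006,0],[0,0,0.006,0],[0,0,0,0]]]'
python3 -c "
from h import *
rep()"
```

```text
time_s: 15.67
eef_pos: [650.4, -52.4, 37.5]
eef_rot: [0.997, -0.083, -0.0, 0.0]
contact_force: [0.2, -0.6, -1.6]
opening: 35.7
gripper_force: 20.0
yaw+180 170.43 lever bearing by A 91.61 r 240.0 z 37.5 open 35.7 F tool [0.3 0.5 1.6] pad 20.0 t 15.67
time_s: 15.92
eef_pos: [650.7, -52.9, 36.6]
eef_rot: [0.997, -0.083, 0.0, 0.0]
contact_force: [-7.0, -1.9, 14.9]
opening: 35.4
gripper_force: 20.0
yaw+180 170.43 lever bearing by A 91.55 r 239.4 z 36.6 open 35.4 F tool [ -6.6   3.  -14.9] pad 20.0 t 15.92
```

Touched down (15 N). Ease off 1 mm, then release slowly.

```bash
python3 -m jog '[[[0,0,-0.006,0],[0,0,0,0],[0,0,0,0]]]' - 5
python3 -m jog '[[[0,0,0,0],[0,0,0,0],[0,0,0,0],[0,0,0,0]]]' 0.4
python3 -m jog '[[[0,0,-0.04,0],[0,0,-0.1,0],[0,0,-0.15,0],[0,0,-0.15,0],[0,0,-0.1,0],[0,0,0,0]]]'
python3 - <<'E'
from h import *
n="wrist"; rep(); C=cam(n); rgb,d=manip.grab_frame(n); cv2.imwrite("pics/w7.png",rgb[:,:,::-1])
r=manip.trace(n,"block_mid"); print(len(r))
if r:
    P=cloud(n,d,r[0]["mask"],C); P=P[P[:,2]>54]; print(cv2.minAreaRect(P[:,:2].astype(np.float32)),np.median(P[:,2]))
for t in ["lever_axis","lever_grip"]:
    r=manip.spot_point(n,t); print(t,[np.round(ray(n,x["pixel"],56,C),1).tolist() for x in r[:1]])
E
```

```text
time_s: 16.17
eef_pos: [650.9, -52.5, 36.6]
eef_rot: [0.997, -0.083, 0.0, 0.0]
contact_force: [-1.4, -0.4, 5.9]
opening: 35.7
gripper_force: 5.0
time_s: 16.5
eef_pos: [650.3, -52.4, 35.7]
eef_rot: [0.997, -0.083, -0.0, -0.0]
contact_force: [0.4, 1.6, -0.4]
opening: 52.7
gripper_force: 0.0
time_s: 17.0
eef_pos: [654.3, -52.8, 178.4]
eef_rot: [0.996, -0.083, 0.005, 0.0]
contact_force: [0.6, -0.5, 0.1]
opening: 52.9
gripper_force: 0.0
yaw+180 170.42 lever bearing by A 90.32 r 248.1 z 178.4 open 52.9 F tool [ 0.7  0.4 -0.1] pad 0.0 t 17.0
1
((648.7427368164062, -51.24140930175781), (36.09737777709961, 138.6808319091797), 80.44503021240234) 62.07295627521674
lever_axis [[653.1, -273.8, 56.0]]
lever_grip []
```

View pics/w7.png

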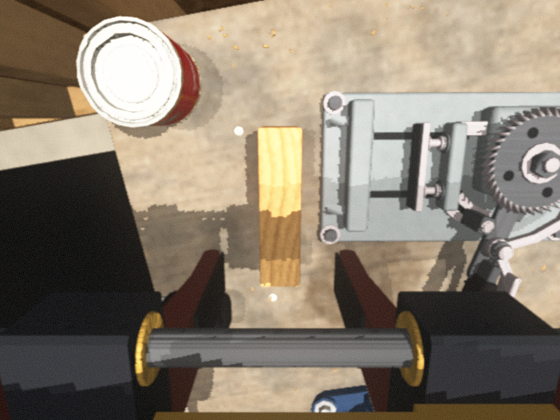

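The block stands upright on the bench (pixels 258–302, 127–287), clear of the bed edge at column 320. The lever is still by its dog at about (485, 230).

```bash
python3 -c "
from plant import manip
print(manip.close_job())"
```

```text
the job is handed in; nothing more can be done
None
```

I handed the job in at about 17 s (no verdict was shown): pawl lifted, lever eased back onto its stop, and the block set down upright on the bench, about 20 mm clear of the clamp; the other things were left alone.

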